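Wedge the rocking shop scale

ROBOT

A 6-joint arm with a two-finger parallel gripper is mounted at the origin on the work surface. World frame = base frame: x ahead of the robot, y to its left, z up, the work surface at z = 0. Lengths are in m, angles in rad, forces in N, time in s.
With the tool pointing down it reaches from about 0.35 to 0.975 m from the base axis. Payload 4.9 kg.
Tool frame: the origin (TCP) lies on the front face of the gripper's body, between the roots of the fingers; the fingertips stand ctrl.finger_overhang ahead of it and the grasp point (between the pads) lies 54 mm ahead of it (ctrl.finger_overhang is the distance from the TCP to the fingertips, in m); z points along the fingers, y is the line along which they close (so a half turn about z gives the same grasp; the last joint's range is limited). The gripper opens to 85 mm and grips with 20 to 120 N. Pads are 22 mm wide; open, the fingers measure 114 mm over their backs; the gripper's body (76 mm by 85 mm) begins 54 mm behind the grasp point. The pads swing forward as they close: fully open they stand 13 mm farther back than shut.
Start: joints at [-1.242, 0.053, 1.613, -0, 1.476, -0.119], TCP at [0.271, -0.563, 0.304] pointing down, gripper open.
Joint ranges: [-3.01, 3.01], [-1.01, 2.22], [0.06, 2.58], [-1.02, 4.17], [0.09, 2.62], [-3.14, 3.14]. Speed limits (rad/s): [2.57, 2.57, 3.14, 3.14, 3.14, 3.14].

INTERFACE

Orientations are given as a rotation vector (axis times angle).
In Python, from station import ctrl, vision gives the robot as it stands. The module is installed in compiled form; this text tells all that it offers.
- The arm moves only by the tool drive_tool, never from a script. Its argument "rows" is a list of rows, each a list of 2 entries, a list of its own where there are three numbers: the shift along the tool's x, y, z in m, then the turn about the tool's z in rad. A call has 1 to 10 rows; each row shifts and turns the commanded pose from where the row before left it, along the tool's axes as they then stand; what a row does not reach is not made up. A row lasts 1/10 s, in which the tool goes at most 50 mm and 8.59 degrees, less where a joint would pass 70% of its speed; a pose out of reach is approached as far as the arm can. A call with a gripper value outside its range is refused whole. "jaw" is the closure, from 0 (fully open) to 1 (shut), set as the call begins (left out, the last holds). The fingers move at their own pace and stop on an object; "grip_force" is the grip in N (left out, the last holds). Time passes only in rows, so rows that do not move let the fingers close. It gives the time, the measured TCP pose, the force, the opening and the grip force at its end, in the units of the state.
- ctrl.get_obs(): the state, without advancing time (a new reading comes with each control period).
- vision.get_image(name): name is "side" or "top"; returns a dict with "image" (400x640x3 uint8, blue, green, red), "vertical_fov" (degrees; the focal length in pixels is half the picture's height over the tangent of half this angle, whatever the lens; pixels are square), "cx", "cy" (the principal point, pixels), "dist_coeffs" ([k1, k2, p1, p2, k3] as OpenCV has them; the pictures are not rectified), "R" (3x3) and "t" (3): a world point X has camera coordinates R X + t. Camera axes: x right, y down, z forward; pixel columns grow to the right and rows downward; lengths in m; the calibration is good to about 2 mm. A picture is of the moment at which its call begins. There is no depth.
- ctrl.finish_job(): hands the job in; it is judged then, once.
The state is a dict: "t": time; "q": joint angles; "dq": joint speeds; "effort": joint torques, N m; "tool_pos": TCP position; "tool_rot": TCP orientation; "contact_force": force on the tool from outside, world axes, zero at the start; "wrist_torque": the same for the moment, N m; "opening": finger opening in m; "grip_force": force on a finger pad.
Only numpy, scipy, OpenCV 4.12 (cv2) and the standard library are available. Lean on these libraries where they do the work, as an engineer would, in place of code of your own. Each camera call takes 0.05 s, during which the arm holds its last target. There are 200 camera calls.

TASK

The counter scale rocks because the foot under its orange-capped corner is too short to reach the counter. With the fingertips, push the dark wooden wedge along the counter, thin end first, under that foot until it is snug and carries that corner, keeping the scale level and not shoving it along. Then press down firmly on the steel plate at that corner to prove that it no longer rocks, and leave the wedge in place. Nothing is to be picked up, and the other wares are to be left alone.

Things in the scene. Friction and masses are not known exactly. Their poses are not given: they have to be found in the camera images.
- scale: Loose grey counter scale, about 2.4 kg (15 percent either way), housing 190 mm square from 30 to 66 mm high, standing level on three good feet. Origin: its centre at counter level; z up, display on the -x side. At each corner, 105 mm from centre in x and in y, a round ear, 42 mm wide, 30 to 48 mm high, with a rubber ball foot 26 mm wide below; orange cap at the -x -y corner, black caps at the others.
- short_foot (a point): Lowest point of the short foot under the orange cap, at -105, -105 mm in the scale's x, y; 9 mm above the counter while the scale stands level. Unsupported, that corner rocks down by 9 mm when pressed.
- corner (a point): Point on top of the steel plate near the orange corner where to press, at -60, -70, 78 mm in the scale's frame. The plate is 170 (x) by 176 (y) mm, its flat top 78 mm above the counter.
- wedge: Loose dark wooden wedge, 112 mm long, 44 wide, 60 g. Origin: centre of its underside; +x runs to the thin end, z up. The top slopes evenly from 3 mm high at the thin end (x +56) to 19 mm at the thick end (x -56): 9 mm high at x +14 mm. It slides easily (under 1 N) until it meets the foot; there the push needed climbs within a few mm to 5 N (snug); about 10 N and over shoves the scale.
- wedge_thin (a point): Middle of the wedge's thin edge, at counter level. At the start it points within about 4 degrees along the scale's +y, 25 to 80 mm short of the foot, up to about 12 mm to a side of the line on which it would meet the foot squarely.
- wedge_thick (a point): Middle of the lower edge of the wedge's upright thick end, 44 mm wide and 19 mm high: the face to push on. At counter level.
- cup: Turned wooden cup, 64 mm in diameter, 65 mm tall, loose bystander. Origin: centre of its underside.
- egg_cup: Pale turned wooden egg cup, 50 mm in diameter, 62 mm tall, loose bystander. Origin: centre of its underside.
- spice_jar: Reddish spice jar, 58 mm in diameter, 66 mm tall, loose bystander. Origin: centre of its underside.
Mind the look-alikes: they are no part of the job. Of the things shaped like the wedge, the wooden one is meant.

How it is judged:
By the outcome, as a careful person would: the job done as asked, in the order asked, and still so for the second after the job is handed in, with the robot touching nothing.
It also fails if it takes over 45 s, if anything falls off the work surface, if the arm or the gripper's body presses on something with over 40 N, if the wrist force passes 120 N, or if a joint passes its speed limit or range.

## Working session

There is one attempt and no reset: what is moved stays moved. The work goes in short steps, Python scripts to look and compute and a tool call to move; the robot and the scene stay as the last step left them, time stands still between calls to the robot, and variables do not carry over. Pictures are saved under pics/ and viewed, at most 10 in all, crops included, and the job is handed in when it is done.

Besides the shell and the picture viewer there is one more tool, called after "Emit:" as name(argument=value, ...), one argument or row to a line, values as JSON. drive_tool: Moves the arm, as the interface text tells. Its arguments: {"type":"object","properties":{"rows":{"type":"array","items":{"type":"array"}},"jaw":{"type":"number"},"grip_force":{"type":"number"}},"required":["rows"]}

```bash
mkdir -p pics; python3 - <<'E'
from station import ctrl,vision
import cv2
for n in("top","side"):
    d=vision.get_image(n); cv2.imwrite(f"pics/{n}0.png",d["image"]); print(n,d["vertical_fov"],d["cx"],d["cy"],d["dist_coeffs"],d["R"],d["t"])
print(ctrl.finger_overhang,ctrl.get_obs())
E
```

```text
top 47.05637756946019 330.3327991600716 194.62952831384493 [-0.01007224  0.          0.          0.          0.        ] [[ 0.00758314 -0.99987071  0.01417939]
 [-0.99570095 -0.00885905 -0.09220155]
 [ 0.09231525 -0.01341926 -0.9956394 ]] [-0.00750724  0.56410546  0.92887057]
side 44.215576081051324 323.24797705816604 186.90726108413702 [-0.00933354  0.          0.          0.          0.        ] [[ 0.99454368 -0.10415433  0.00589448]
 [-0.05383624 -0.56082545 -0.82618186]
 [ 0.08935619  0.82135662 -0.56337268]] [-0.56663801  0.1067624   0.99007266]
0.0726 {'t': 0.1, 'q': array([-1.24202276e+00,  5.32933451e-02,  1.61412722e+00, -9.12009153e-06,
        1.47599534e+00, -1.19005698e-01]), 'dq': array([ 9.73753288e-04, -7.73366871e-05, -3.28974894e-03, -1.68329654e-03,
       -1.75954390e-03,  1.54193375e-04]), 'effort': array([ 5.39505018e-04, -3.94901276e+01, -3.71364391e+01, -7.41411941e-05,
        3.95097595e-03,  1.13623253e-05]), 'tool_pos': array([ 0.27046246, -0.56298529,  0.30280189]), 'tool_rot': array([-3.06141502e+00, -6.97107444e-01,  3.13832977e-04]), 'contact_force': array([ 0.44723518,  0.01246582, -0.45848428]), 'wrist_torque': array([0.02071096, 0.02168879, 0.01965286]), 'grip_force': 0.0, 'opening': 0.085547446073426}
```

View pics/top0.png

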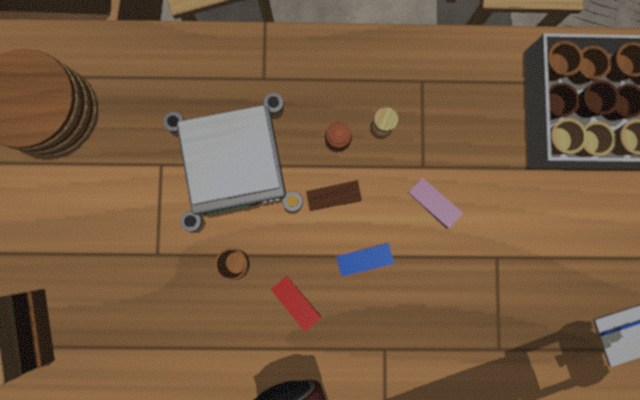

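View pics/side0.png

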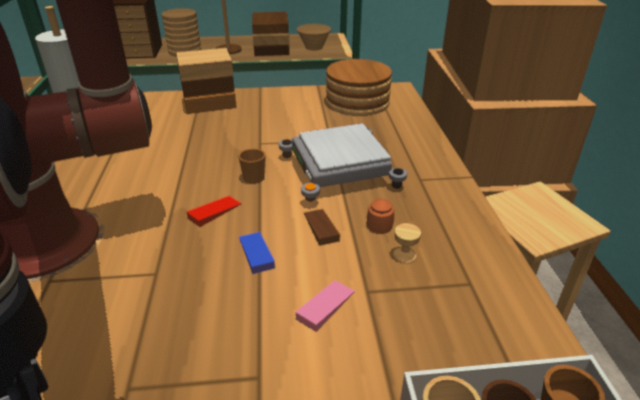

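The top view shows the orange cap at (292,202) and the dark wedge from (307,200) to (361,190). The black caps are at (274,103), (174,121) and (191,222). I'll zoom in for accurate corners.

```bash
cat > h.py <<'E'
import numpy as np,cv2
from station import ctrl,vision
def px2w(d,uv,z):
    f=200/np.tan(np.radians(d["vertical_fov"])/2)
    K=np.array([[f,0,d["cx"]],[0,f,d["cy"]],[0,0,1]])
    n=cv2.undistortPoints(np.array(uv,float).reshape(-1,1,2),K,np.array(d["dist_coeffs"],float)).reshape(-1,2)
    R=np.array(d["R"]);t=np.array(d["t"]);C=-R.T@t
    r=np.c_[n,np.ones(len(n))]@R
    z=np.broadcast_to(z,len(n))
    return C+r*((z-C[2])/r[:,2])[:,None]
def w2px(d,X):
    f=200/np.tan(np.radians(d["vertical_fov"])/2)
    K=np.array([[f,0,d["cx"]],[0,f,d["cy"]],[0,0,1]])
    return cv2.projectPoints(np.array(X,float).reshape(-1,3),cv2.Rodrigues(np.array(d["R"]))[0],np.array(d["t"]),K,np.array(d["dist_coeffs"],float))[0].reshape(-1,2)
def crop(d,x,y,w,h,s,name):
    cv2.imwrite(name,cv2.resize(d["image"][y:y+h,x:x+w],None,fx=s,fy=s,interpolation=cv2.INTER_CUBIC))
E
python3 - <<'E'
from h import *
a=cv2.imread("pics/top0.png");b=cv2.imread("pics/side0.png")
crop({"image":a},160,90,210,140,3.8,"pics/c1.png")
crop({"image":b},270,120,150,130,4.5,"pics/c2.png")
E
```

```text
(no output)
```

View pics/c1.png

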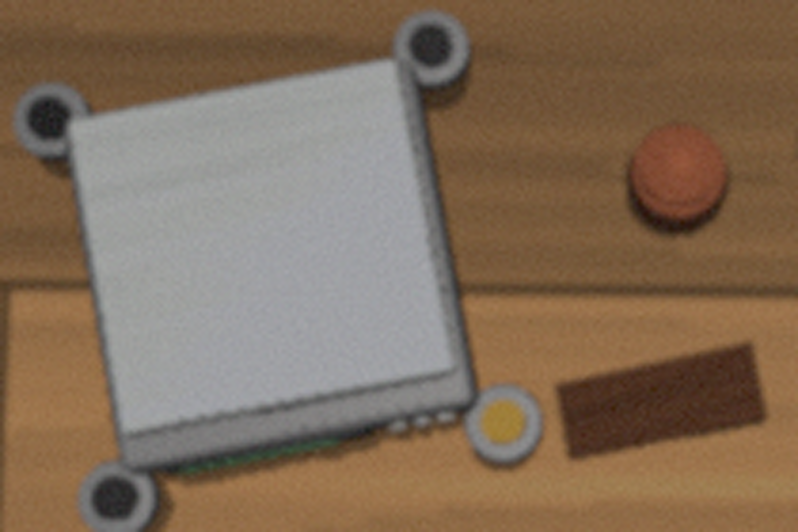

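View pics/c2.png

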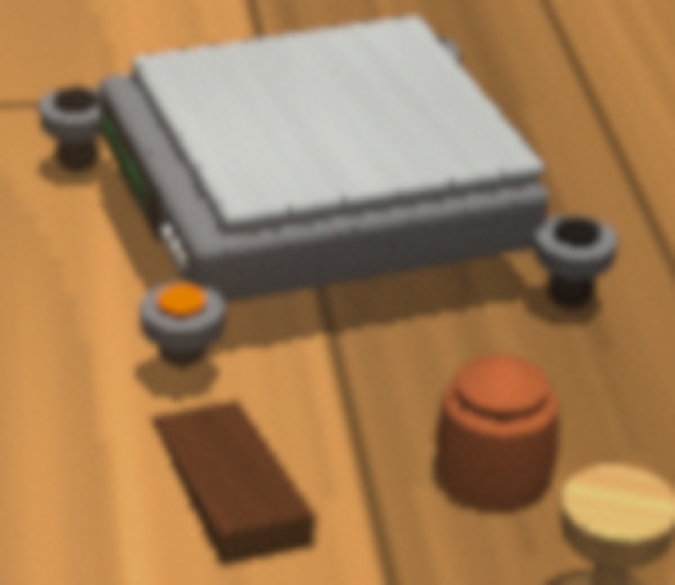

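The crops show the four ears at c1 (432,50), (52,120), (118,498) and (504,424, orange). The wedge's thin end is at (557,385)/(571,459), facing the foot, and its thick end is at (751,344)/(765,420). Next I'll fit the scale and wedge poses.

```bash
cat >> h.py <<'E'
def rot(a): return np.array([[np.cos(a),-np.sin(a)],[np.sin(a),np.cos(a)]])
def fit(L,W):
    L=np.array(L);W=np.array(W)[:,:2];lc=L.mean(0);wc=W.mean(0);A=L-lc;B=W-wc
    a=np.arctan2((A[:,0]*B[:,1]-A[:,1]*B[:,0]).sum(),(A*B).sum())
    t=wc-rot(a)@lc
    return t,a,np.linalg.norm((L@rot(a).T+t)-W,axis=1)
E
python3 - <<'E'
from h import *
T=vision.get_image("top");S=vision.get_image("side")
c1=lambda p:(np.array(p)+.5)/3.8-.5+[160,90]
c2=lambda p:(np.array(p)+.5)/4.5-.5+[270,120]
# scale
e=px2w(T,c1([(504,424),(118,498),(52,120),(432,50)]),.048)
L=[(-.105,-.105),(-.105,.105),(.105,.105),(.105,-.105)]
print("scale top",fit(L,e))
e=px2w(S,c2([(182,299),(74,102),(577,233)]),.048)
print("scale side",fit([L[0],L[1],L[3]],e))
LW=[(.056,.022),(.056,-.022),(-.056,.022),(-.056,-.022)]
# top img left=+y, so wedge +x ~ +y world; wedge +y ~ -x world (down in image)
w=px2w(T,c1([(571,459),(557,385),(765,420),(751,344)]),[.003,.003,.019,.019]);print("wedge top",fit(LW,w))
w=px2w(S,c2([(155,420),(240,403),(222,543),(312,517)]),[.003,.003,.019,.019]);print("wedge side",fit(LW,w))
print("jar",px2w(T,c1([(678,160)]),.066), "egg",px2w(T,[(386,119)],.062))
E
```

```text
scale top (array([0.62934972, 0.19767178]), np.float64(0.2022555035286697), array([0.00088464, 0.00191962, 0.00057655, 0.00180331]))
scale side (array([0.6283633 , 0.19179831]), np.float64(0.20883797172997826), array([0.00309594, 0.00272388, 0.00109008]))
wedge top (array([ 0.5638975 , -0.00957847]), np.float64(1.7700624924463673), array([0.00143982, 0.00155636, 0.00169478, 0.00102406]))
wedge side (array([ 0.56319056, -0.01556598]), np.float64(1.7711655747834538), array([0.00120863, 0.00045634, 0.00250195, 0.00284836]))
jar [[ 0.6880611  -0.01693645  0.066     ]] egg [[ 0.71646144 -0.1145453   0.062     ]]
```

Both cameras agree: the foot is at about (0.548, 0.072), and the wedge is centred at about (0.564, -0.012) with yaw 1.770. It's nearly in line with the foot and needs about 71 mm of push. I'll turn the tool so its x axis lies along the push, with the fingers nearly shut to straddle the thick face.

Emit:
drive_tool(
  rows=[
    [[0,0,0.005],-0.147],
    [[0,0,0.01],-0.147],
    [[0,0,0.01],-0.147],
    [[0,0,0.01],-0.147],
    [[0,0,0.01],-0.147],
    [[0,0,0.01],-0.147],
    [[0,0,0.01],-0.147],
    [[0,0,0.01],-0.147],
    [[0,0,0.01],-0.147],
    [[0,0,0],0],
  ],
  jaw=0.84,
  grip_force=40,
)

```text
t: 1.2
tool_pos: [0.2703, -0.5624, 0.2167]
tool_rot: [-1.987, -2.429, -0.003]
contact_force: [-0.4, 0.9, -1.2]
opening: 0.0136
grip_force: 0.0
```

```bash
cat >> h.py <<'E'
def axes():
    o=ctrl.get_obs();M=cv2.Rodrigues(np.array(o["tool_rot"]))[0];return o,np.array(o["tool_pos"]),M
def togo(G):
    o,p,M=axes();return np.round(M.T@(np.array(G)-p),4)
E
python3 - <<'E'
from h import *
o,p,M=axes();print(p,M.round(3),o["opening"],ctrl.finger_overhang,o["contact_force"])
print(togo([.5826,-.1057,.16]))
E
```

```text
[ 0.27025043 -0.56236471  0.2166588 ] [[-0.198  0.98  -0.001]
 [ 0.98   0.198  0.004]
 [ 0.004 -0.001 -1.   ]] 0.01358716285213057 0.0726 [-0.39807317  0.85714064 -1.21499589]
[0.3854 0.3968 0.0579]
```

Emit:
drive_tool(
  rows=[
    [[0.02,0.02,0],0],
    [[0.029,0.03,0],0],
    [[0.029,0.03,0],0],
    [[0.029,0.03,0],0],
    [[0.029,0.03,0],0],
    [[0.029,0.03,0],0],
    [[0.029,0.03,0],0],
    [[0.029,0.03,0],0],
    [[0.029,0.03,0],0],
    [[0.029,0.03,0],0],
  ],
)

```text
t: 2.2
tool_pos: [0.4999, -0.2289, 0.2198]
tool_rot: [1.992, 2.427, 0.0]
contact_force: [-0.2, -0.8, -0.0]
opening: 0.0138
grip_force: 0.0
```

Emit:
drive_tool(
  rows=[
    [[0.029,0.03,0.01],0],
    [[0.029,0.03,0.01],0],
    [[0.025,0.025,0.01],0],
    [[0.015,0.015,0.01],0],
    [[0,0,0.01],0],
    [[0,0,0],0],
    [[0,0,0],0],
  ],
)

```text
t: 2.9
tool_pos: [0.5772, -0.1152, 0.169]
tool_rot: [-1.991, -2.43, 0.001]
contact_force: [0.1, 0.7, -0.2]
opening: 0.0134
grip_force: 0.0
```

```bash
python3 - <<'E'
from h import *
print(axes(),togo([.5826,-.1057,.082]))
S=vision.get_image("side");crop(S,270,120,150,150,4,"pics/s1.png")
E
```

```text
({'t': 2.9, 'q': array([-3.23308481e-01,  8.75177814e-02,  1.81091803e+00, -3.83028329e-04,
        1.24348605e+00, -5.21109771e-01]), 'dq': array([-0.00830736, -0.01157213, -0.01082277,  0.00210346, -0.00115248,
       -0.00490999]), 'effort': array([ 5.24127223e-01, -3.70431125e+01, -3.33725131e+01,  1.88756007e-02,
        1.59851188e-02,  8.37523345e-03]), 'tool_pos': array([ 0.57716063, -0.11521122,  0.16898759]), 'tool_rot': array([-1.99097886e+00, -2.42991421e+00,  7.16194697e-04]), 'contact_force': array([ 0.09732235,  0.74238844, -0.16136033]), 'wrist_torque': array([-0.00174227,  0.02075293,  0.01738774]), 'grip_force': 0.0, 'opening': 0.013403273303198035}, array([ 0.57716063, -0.11521122,  0.16898759]), array([[-1.96634801e-01,  9.80476707e-01, -4.27361654e-04],
       [ 9.80476788e-01,  1.96634713e-01, -2.39317621e-04],
       [-1.50611216e-04, -4.66076355e-04, -9.99999880e-01]])) [0.0083 0.0072 0.087 ]
```

View pics/s1.png

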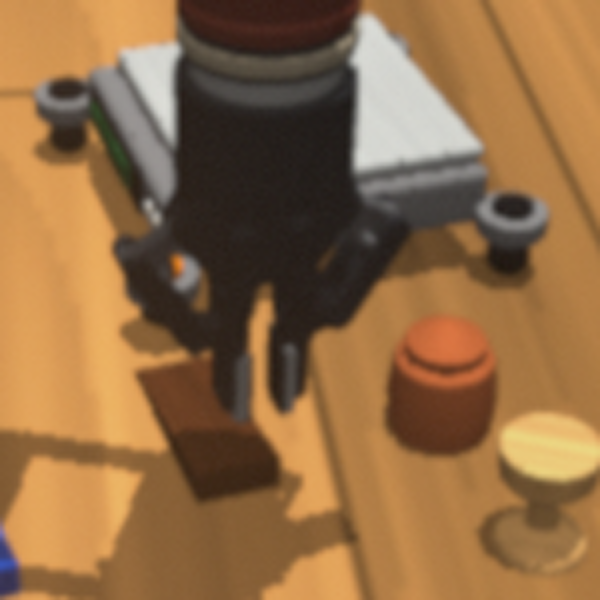

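The picture shows the two fingertips near (240,412) and (288,408), still about 95 mm up. The wedge is unmoved and its thick end is at (200,498)–(275,480). I'll check the tip's projection, then descend behind the thick face.

Emit:
drive_tool(
  rows=[
    [[0,0.007,0.02],0],
    [[0,0,0.03],0],
    [[0,0,0.02],0],
    [[0,0,0.01],0],
    [[0,0,0.005],0],
    [[0,0,0],0],
    [[0,0,0],0],
    [[0,0,0],0],
  ],
)

```text
t: 3.75
tool_pos: [0.5853, -0.1134, 0.0854]
tool_rot: [1.987, 2.43, 0.001]
contact_force: [-0.5, -0.1, -0.6]
opening: 0.0138
grip_force: 0.0
```

```bash
python3 - <<'E'
from h import *
o,p,M=axes();print(p,o["contact_force"],togo([.5826,-.1057,.082]))
S=vision.get_image("side");T=vision.get_image("top")
print("old tip predicted in s1:",(w2px(S,[.5772,-.1152,.0964])-[270,120])*4)
c=(w2px(S,[.5744,-.0665,.0095])-[270,120])*4;print("face",c)
print("tip now in crop",(w2px(S,p-[0,0,.0726])-[270,120])*4)
crop(S,270,120,150,150,4,"pics/s2.png")
E
```

```text
[ 0.58527226 -0.11338375  0.08541006] [-0.52354956 -0.10118763 -0.64273653] [ 0.0081 -0.0011  0.0034]
old tip predicted in s1: [[257.06559705 401.42312847]]
face [[236.28702805 478.87787269]]
tip now in crop [[270.10865827 535.7175582 ]]
```

View pics/s2.png

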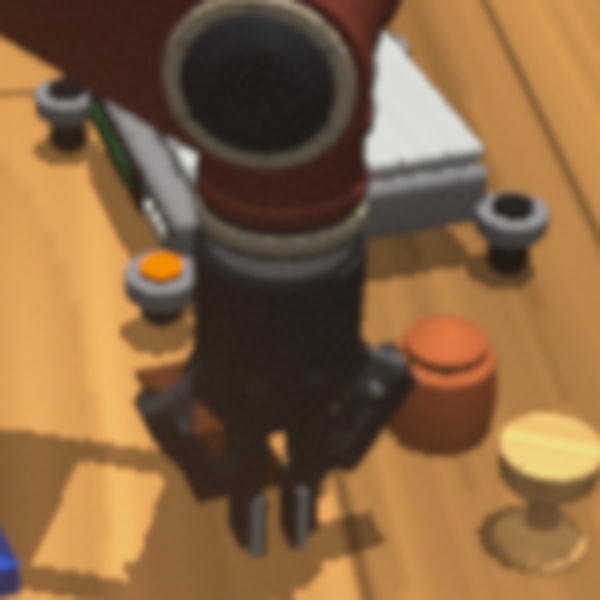

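Emit:
drive_tool(
  rows=[
    [[0.005,-0.001,0.004],0],
    [[0.01,0,0],0],
    [[0.01,0,0],0],
    [[0.005,0,0],0],
    [[0.004,0,0],0],
    [[0.004,0,0],0],
    [[0.004,0,0],0],
    [[0.004,0,0],0],
    [[0.004,0,0],0],
    [[0.004,0,0],0],
  ],
)

```text
t: 4.85
tool_pos: [0.5727, -0.0601, 0.08]
tool_rot: [1.989, 2.432, -0.0]
contact_force: [0.5, -0.4, 0.2]
opening: 0.014
grip_force: 0.3
```

Emit:
drive_tool(
  rows=[
    [[0.004,0,0],0],
    [[0.004,0,0],0],
    [[0.004,0,0],0],
    [[0.004,0,0],0],
    [[0.003,0,0],0],
    [[0,0,0],0],
    [[0,0,0],0],
  ],
)

```text
t: 5.55
tool_pos: [0.5688, -0.0415, 0.0798]
tool_rot: [-1.988, -2.432, 0.0]
contact_force: [0.7, 0.3, 0.4]
opening: 0.0137
grip_force: 0.0
```

```bash
python3 - <<'E'
from h import *
o,p,M=axes();print(p,o["contact_force"],"yaw",np.arctan2(M[1,0],M[0,0]))
S=vision.get_image("side");T=vision.get_image("top")
a=cv2.resize(S["image"][120:270,270:420],None,fx=4,fy=4,interpolation=2);cv2.imwrite("pics/s3.png",a)
print("foot gap along",(np.array([.5477,.072])-p[:2])@M[:2,0]," lat",(np.array([.5477,.072])-p[:2])@M[:2,1])
E
```

```text
[ 0.56877195 -0.04149976  0.07977735] [0.74804296 0.30789812 0.44931559] yaw 1.770936652895812
foot gap along 0.11542339901838782  lat 0.0019132135723524241
```

View pics/s3.png

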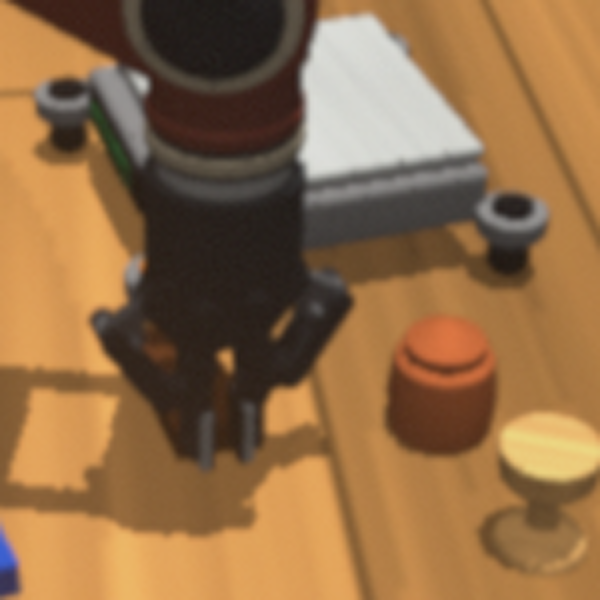

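The wedge is held square against both fingertips (near 205–250, 460) and slides ahead towards the foot. About 34 mm remains until it meets the foot.

Emit:
drive_tool(
  rows=[
    [[0.004,0,0],0],
    [[0.004,0,0],0],
    [[0.004,0,0],0],
    [[0.004,0,0],0],
    [[0.004,0,0],0],
    [[0.002,0,0],0],
    [[0,0,0],0],
  ],
)

```text
t: 6.35
tool_pos: [0.5645, -0.0198, 0.0799]
tool_rot: [-1.988, -2.432, -0.0]
contact_force: [-0.9, 0.7, -0.5]
opening: 0.0135
grip_force: 0.0
```

Emit:
drive_tool(
  rows=[
    [[0.001,0,0],0],
    [[0.001,0,0],0],
    [[0,0,0],0],
    [[0,0,0],0],
  ],
)

```text
t: 6.75
tool_pos: [0.5641, -0.0182, 0.0799]
tool_rot: [-1.989, -2.432, -0.0]
contact_force: [0.5, 0.4, -0.3]
opening: 0.014
grip_force: 0.0
```

Emit:
drive_tool(
  rows=[
    [[0.001,0,0],0],
    [[0.001,0,0],0],
    [[0,0,0],0],
    [[0,0,0],0],
  ],
)

```text
t: 7.15
tool_pos: [0.5638, -0.0161, 0.0799]
tool_rot: [-1.989, -2.432, -0.0]
contact_force: [-0.8, 0.3, 0.2]
opening: 0.0138
grip_force: 0.0
```

Emit:
drive_tool(
  rows=[
    [[0.001,0,0],0],
    [[0.001,0,0],0],
    [[0,0,0],0],
    [[0,0,0],0],
  ],
)

```text
t: 7.55
tool_pos: [0.5633, -0.0142, 0.0799]
tool_rot: [-1.988, -2.432, -0.0]
contact_force: [-0.2, 0.4, -0.2]
opening: 0.0135
grip_force: 0.0
```

Emit:
drive_tool(
  rows=[
    [[0.001,0,0],0],
    [[0.001,0,0],0],
    [[0,0,0],0],
    [[0,0,0],0],
  ],
)

```text
t: 7.95
tool_pos: [0.5629, -0.0122, 0.0799]
tool_rot: [-1.988, -2.432, -0.0]
contact_force: [-0.1, -0.4, -0.4]
opening: 0.0138
grip_force: 0.0
```

Emit:
drive_tool(
  rows=[
    [[0.001,0,0],0],
    [[0,0,0],0],
    [[0,0,0],0],
  ],
)

```text
t: 8.25
tool_pos: [0.5628, -0.0113, 0.0799]
tool_rot: [-1.988, -2.432, -0.0]
contact_force: [0.4, 1.2, -0.1]
opening: 0.0137
grip_force: 0.0
```

Emit:
drive_tool(
  rows=[
    [[0.001,0,0],0],
    [[0,0,0],0],
    [[0,0,0],0],
  ],
)

```text
t: 8.55
tool_pos: [0.5625, -0.0103, 0.0799]
tool_rot: [-1.988, -2.432, -0.0]
contact_force: [-0.5, -0.8, -0.9]
opening: 0.014
grip_force: 0.0
```

Emit:
drive_tool(
  rows=[
    [[0.001,0,0],0],
    [[0,0,0],0],
    [[0,0,0],0],
  ],
)

```text
t: 8.85
tool_pos: [0.5624, -0.0093, 0.0799]
tool_rot: [1.988, 2.432, 0.0]
contact_force: [0.1, -0.4, 0.4]
opening: 0.0132
grip_force: 0.2
```

Emit:
drive_tool(
  rows=[
    [[0.001,0,0],0],
    [[0,0,0],0],
    [[0,0,0],0],
  ],
)

```text
t: 9.15
tool_pos: [0.5622, -0.0085, 0.0799]
tool_rot: [1.988, 2.432, -0.0]
contact_force: [0.1, -2.1, -0.4]
opening: 0.0135
grip_force: 0.7
```

Emit:
drive_tool(
  rows=[
    [[0.001,0,0],0],
    [[0,0,0],0],
    [[0,0,0],0],
  ],
)

```text
t: 9.45
tool_pos: [0.562, -0.0075, 0.08]
tool_rot: [1.988, 2.432, -0.0]
contact_force: [0.9, -3.3, 0.2]
opening: 0.0141
grip_force: 1.3
```

Emit:
drive_tool(
  rows=[
    [[0.001,0,0],0],
    [[0,0,0],0],
    [[0,0,0],0],
  ],
)

```text
t: 9.75
tool_pos: [0.5619, -0.0066, 0.08]
tool_rot: [1.988, 2.432, -0.0]
contact_force: [-0.3, -4.0, 0.1]
opening: 0.0138
grip_force: 2.1
```

Emit:
drive_tool(
  rows=[
    [[0.001,0,0],0],
    [[0,0,0],0],
    [[0,0,0],0],
  ],
)

```text
t: 10.05
tool_pos: [0.5617, -0.0057, 0.08]
tool_rot: [1.988, 2.432, -0.001]
contact_force: [0.1, -4.8, -0.8]
opening: 0.0134
grip_force: 2.5
```

Emit:
drive_tool(
  rows=[
    [[0.0005,0,0],0],
    [[0,0,0],0],
    [[0,0,0],0],
  ],
)

```text
t: 10.35
tool_pos: [0.5617, -0.0055, 0.08]
tool_rot: [1.988, 2.431, -0.001]
contact_force: [1.3, -5.8, -1.2]
opening: 0.0137
grip_force: 3.0
```

The push has reached about 5.8 N, so the wedge is snug, and it met the foot within 2 mm of the predicted spot. I'll back off, lift and look.

Emit:
drive_tool(
  rows=[
    [[-0.003,0,0],0],
    [[-0.01,0,0],0],
    [[-0.02,0,0],0],
    [[-0.02,0,-0.01],0],
    [[0,0,-0.03],0],
    [[0,0,-0.04],0],
    [[0,0,-0.04],0],
    [[-0.03,0,-0.02],0],
    [[-0.03,0,0],0],
    [[-0.03,0,0],0],
  ],
)

```text
t: 11.35
tool_pos: [0.5906, -0.1461, 0.2216]
tool_rot: [1.987, 2.431, 0.003]
contact_force: [0.0, 0.7, -0.7]
opening: 0.0137
grip_force: 0.0
```

Emit:
drive_tool(
  rows=[
    [[0,0,0],0],
    [[0,0,0],0],
  ],
  jaw=1,
)

```text
t: 11.55
tool_pos: [0.5897, -0.1454, 0.2195]
tool_rot: [-1.989, -2.43, -0.001]
contact_force: [-0.5, -0.1, 1.0]
opening: -0.0
grip_force: 0.0
```

```bash
python3 - <<'E'
from h import *
o,p,M=axes();print(p,o["opening"],o["contact_force"],togo([.5844,.1153,.20]))
S=vision.get_image("side");T=vision.get_image("top")
cv2.imwrite("pics/f1.png",np.vstack([cv2.resize(d["image"][y:y+h,x:x+w],(600,300),interpolation=2) for d,x,y,w,h in[(T,160,90,210,105+35),(S,250,110,190,95+30)]]))
E
```

```text
[ 0.58967678 -0.14544364  0.21952032] -3.15008681899473e-05 [-0.52955525 -0.10677572  1.04031332] [0.2566 0.0463 0.0199]
```

View pics/f1.png

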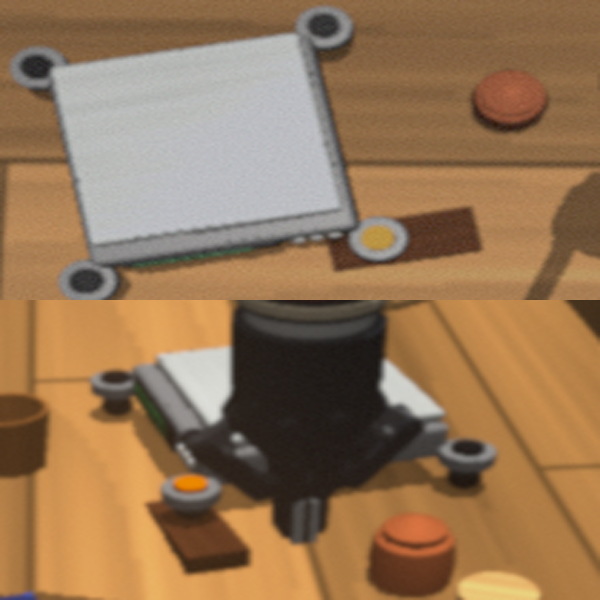

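The wedge now sits centrally under the orange-capped foot, thin end poking out beyond it, and the scale hasn't visibly moved. Next I'll press on the plate at that corner.

Emit:
drive_tool(
  rows=[
    [[0.02,0.004,0],0],
    [[0.04,0.008,0],0],
    [[0.045,0.008,0],0],
    [[0.045,0.008,0],0],
    [[0.045,0.008,0],0],
    [[0.04,0.007,0.01],0],
    [[0.022,0.003,0.015],0],
    [[0,0,0.02],0],
    [[0,0,0.01],0],
    [[0,0,0],0],
  ],
)

```text
t: 12.65
tool_pos: [0.5823, 0.1164, 0.1627]
tool_rot: [-1.985, -2.431, 0.004]
contact_force: [0.6, -0.1, 0.0]
opening: -0.0002
grip_force: 0.0
```

Emit:
drive_tool(
  rows=[
    [[0,0,0.002],0],
    [[0,0,0.002],0],
    [[0,0,0.002],0],
    [[0,0,0.002],0],
    [[0,0,0],0],
    [[0,0,0],0],
  ],
)

```text
t: 13.25
tool_pos: [0.5839, 0.1158, 0.157]
tool_rot: [1.989, 2.432, 0.0]
contact_force: [-0.1, 0.1, -0.2]
opening: 0.0
grip_force: 0.0
```

Contact is expected at about z = 0.1506.

Emit:
drive_tool(
  rows=[
    [[0,0,0.002],0],
    [[0,0,0.002],0],
    [[0,0,0.001],0],
    [[0,0,0],0],
    [[0,0,0],0],
  ],
)

```text
t: 13.75
tool_pos: [0.5839, 0.116, 0.1518]
tool_rot: [-1.988, -2.432, 0.0]
contact_force: [-0.6, 0.2, -0.3]
opening: -0.0004
grip_force: 0.0
```

Emit:
drive_tool(
  rows=[
    [[0,0,0.001],0],
    [[0,0,0.001],0],
    [[0,0,0],0],
    [[0,0,0],0],
  ],
)

```text
t: 14.15
tool_pos: [0.584, 0.116, 0.1503]
tool_rot: [1.988, 2.432, 0.0]
contact_force: [-1.4, -0.5, 3.8]
opening: -0.0001
grip_force: 1.4
```

Emit:
drive_tool(
  rows=[
    [[0,0,0.001],0],
    [[0,0,0],0],
    [[0,0,0],0],
  ],
)

```text
t: 14.45
tool_pos: [0.5841, 0.116, 0.1502]
tool_rot: [1.988, 2.432, -0.0]
contact_force: [-2.9, -0.2, 7.7]
opening: -0.0
grip_force: 3.8
```

Emit:
drive_tool(
  rows=[
    [[0,-0.0005,0.001],0],
    [[0,0,0.001],0],
    [[0,0,0],0],
    [[0,0,0],0],
  ],
)

```text
t: 14.85
tool_pos: [0.5841, 0.1159, 0.1501]
tool_rot: [1.988, 2.432, 0.001]
contact_force: [-7.1, -0.8, 15.7]
opening: -0.0002
grip_force: 7.7
```

Emit:
drive_tool(
  rows=[
    [[0,-0.0005,0.001],0],
    [[0,0,0.001],0],
    [[0,0,0],0],
    [[0,0,0],0],
  ],
)

```text
t: 15.25
tool_pos: [0.5841, 0.1159, 0.15]
tool_rot: [1.987, 2.431, 0.002]
contact_force: [-10.4, -0.8, 23.2]
opening: -0.0001
grip_force: 11.6
```

The plate is holding: z has given only 0.3 mm at 23 N. I'll relieve the sideways force, then add a little more.

Emit:
drive_tool(
  rows=[
    [[0,-0.001,0],0],
    [[0,-0.001,0],0],
    [[0,0,0.001],0],
    [[0,0,0],0],
    [[0,0,0],0],
  ],
)

```text
t: 15.75
tool_pos: [0.5836, 0.1158, 0.15]
tool_rot: [1.986, 2.429, 0.007]
contact_force: [-6.3, 0.7, 23.5]
opening: 0.0003
grip_force: 11.3
```

Emit:
drive_tool(
  rows=[
    [[0,-0.001,0.001],0],
    [[0,-0.0005,0.001],0],
    [[0,0,0],0],
    [[0,0,0],0],
    [[0,0,0],0],
    [[0,0,0],0],
  ],
)

```text
t: 16.35
tool_pos: [0.5834, 0.1157, 0.1499]
tool_rot: [1.984, 2.427, 0.011]
contact_force: [-6.8, 0.6, 27.6]
opening: -0.0
grip_force: 14.0
```

The corner carries 27.6 N without rocking, against a 9 mm drop if it had no support. I'll lift straight off and check.

Emit:
drive_tool(
  rows=[
    [[0,0,-0.002],0],
    [[0,0,-0.003],0],
    [[0,0,-0.004],0],
    [[0,0,-0.02],0],
    [[0,0,-0.03],0],
    [[-0.04,0,-0.03],0],
    [[-0.045,0,0],0],
    [[-0.045,0,0],0],
    [[-0.045,0,0],0],
    [[-0.045,0,0],0],
  ],
)

```text
t: 17.35
tool_pos: [0.6226, -0.1022, 0.2296]
tool_rot: [-1.987, -2.431, 0.001]
contact_force: [1.1, 0.2, -0.2]
opening: 0.0002
grip_force: 0.0
```

Emit:
drive_tool(
  rows=[
    [[-0.045,0,0],0],
    [[-0.02,0,0],0],
    [[0,0,0],0],
    [[0,0,0],0],
    [[0,0,0],0],
  ],
)

```text
t: 17.85
tool_pos: [0.6358, -0.1628, 0.2303]
tool_rot: [-1.986, -2.432, 0.0]
contact_force: [0.4, 0.8, -0.4]
opening: 0.0001
grip_force: 0.0
```

```bash
python3 - <<'E'
from h import *
S=vision.get_image("side");T=vision.get_image("top")
a=cv2.imread("pics/top0.png")[90:230,160:300].astype("float32").mean(2);b=T["image"][90:230,160:300].astype("float32").mean(2)
print(cv2.phaseCorrelate(a[:100,:],b[:100,:]),ctrl.get_obs()["contact_force"],ctrl.get_obs()["tool_pos"])
cv2.imwrite("pics/f2.png",np.vstack([cv2.resize(d["image"][y:y+h,x:x+w],(600,300),interpolation=2) for d,x,y,w,h in[(T,160,90,210,105+35),(S,250,110,190,95+30)]]))
E
```

```text
((-0.0005763448833846496, 0.011359699563257664), 1.0968836630715264) [-0.54813448 -0.19525584 -0.04655021] [ 0.63596563 -0.16270813  0.23073177]
```

View pics/f2.png

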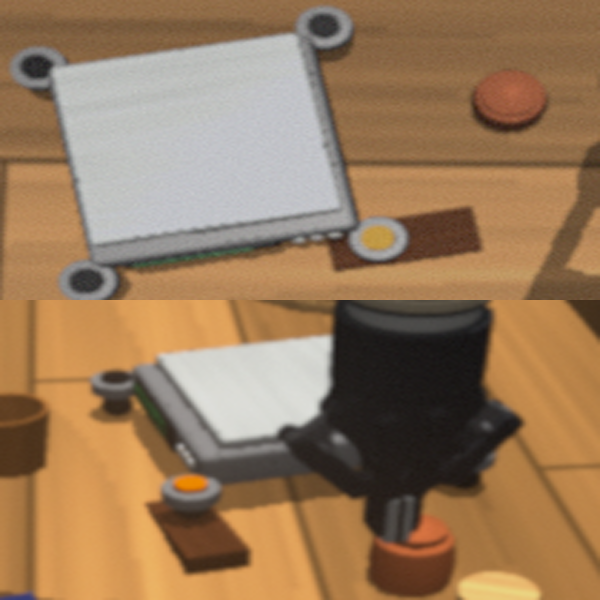

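The wedge is still under the orange-capped foot at the same spot, the scale hasn't shifted, and the arm is clear of everything.

```bash
python3 -c "
from station import ctrl
print(ctrl.finish_job())"
```

```text
the job is handed in; nothing more can be done
None
```

The wedge is snug under the orange-capped foot (pushed to about 5.8 N). The corner took a 27.6 N press with about 0.4 mm of give, the scale has not visibly moved, and the job is handed in with the arm clear.

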